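# Index the gear to the hatch and hold the sprung hatch open

## Robot

A 7-joint arm with a two-finger parallel gripper is mounted at the origin on a cart in front of the work surface, level with it; the furniture and walls round the work are solid. World frame = base frame: x ahead of the robot, y to its left, z up, the work surface at z = 0. Lengths are in m, angles in rad, forces in N, time in s.
With the tool pointing down it reaches from about 0.4 to 0.9 m from the base axis. Payload 5.6 kg.
Tool frame: the origin (TCP) lies midway between the tips of the shut fingers; the grasp point (between the pads) lies 19 mm behind it; z points along the fingers, y is the line along which they close (so a half turn about z gives the same grasp; the last joint's range is limited). The gripper opens to 92 mm and grips with 3 to 60 N. Pads are 20 mm wide; open, the fingers measure 128 mm over their backs; the gripper's body (75 mm by 189 mm) begins 69 mm behind the grasp point.
Start: joints at [-1.188, 0.468, -0.012, 1.603, 0.006, 1.071, -0.056], TCP at [0.269, 0.592, 0.215] pointing down, gripper open.
Joint ranges: [-2.53, 2.53], [-0.31, 2.02], [-1.57, 1.55], [0.28, 2.44], [-1.29, 4.43], [0.15, 1.84], [-2.92, 2.92]. Speed limits (rad/s): [2.57, 2.57, 3.14, 3.14, 3.14, 3.14, 3.14].

## Interface

Orientations are given as a 3x3 rotation matrix whose columns are the frame's x, y, z axes.
In Python, from station import env, effector, solver, viewer, workorder, search_frame, tip_of gives the robot as it stands. Calls block until the motion is done:
- env.reach(position, orientation): joint-space move of the TCP to a pose.
- env.movel(position, frame=None, rate=0.15): straight line of the TCP; frame=None keeps the orientation; rate is the mean speed in m/s.
- env.goto_joints(angles): joint-space move.
- effector.release() and effector.grasp(squeeze=None): open the fingers fully, or close them until they stop; squeeze is the grip in N (None keeps the last).
- env.pause(seconds).
- solver.inverse_kinematics(position, orientation): joint angles nearest the present ones, or None.
- env.sense(): the state.
- viewer.read_camera(name): name is "scene" or "side" or "wrist"; returns (picture, depth): 420x560x3 uint8, red, green, blue; 420x560 float32, m along the optical axis (not along the pixel's ray), 0 where there is no reading.
- viewer.camera_info(name): a dict with "intrinsics" (3x3 intrinsics, pixels), "dist_coeffs" ([k1, k2, p1, p2, k3] as OpenCV has them; the pictures are not rectified), "eye" and "rotation" of the camera in the world; the wrist camera has in their place "T_tool_cam" (4x4, takes a point from camera to tool coordinates, whose origin is the TCP and whose axes are the flange's). Camera axes: x right, y up, looking along -z (the intrinsics and any distortion apply to the point x, -y, -z); pixel columns grow to the right and rows downward; lengths in m; the calibration is good to about 2 mm. A picture is of the moment at which its call begins: read the wrist's pose just before it. camera_info takes no time and is no camera call.
A pose or a line that the arm cannot do raises env.PlanningError and nothing moves.
- workorder.finish_job(): hands the job in; it is judged then, once.
Trained networks look in the newest picture that a camera, given by its name, has taken for a name from the list of things; names that differ only in an ending like _2 or _b are one class to them, and where a whole thing is asked for, a point or a joint stands for the part that bears it (a point fixed in the world has none). Each returns a list of dicts, best first, with "score" (0 to 1); they miss things now and then, are a little off and sometimes report something else, mostly with a low value. They report only what shows in the picture. A call takes as long as a camera call.
- search_frame(camera, name): "at" ([x, y, z] in m, in world coordinates, good to about 4 mm: the middle of the surface that is visible of it).
- tip_of(camera, name): "at" ([x, y, z] in m, in world coordinates, good to about 4 mm: a listed point, or the origin of a listed thing).
The state is a dict: "t": time; "joint_positions": joint angles; "joint_velocities": joint speeds; "tau": joint torques, N m; "ee_pos": TCP position; "tcp_rot": TCP orientation; "wrist_force": force on the tool from outside, world axes, zero at the start; "moment": the same for the moment, N m; "gripper_width": finger opening in m; "grasp_force": force on a finger pad.
Only numpy, scipy, OpenCV 4.12 (cv2) and the standard library are available. Lean on these libraries where they do the work, as an engineer would, in place of code of your own. Each camera call takes 0.05 s, during which the arm holds its last target. There are 200 camera calls.

## Task

A colleague is about to lift the steel gear out of the covered indexing table with tweezers. Keep the hatch shut while you turn the dial by the bar knob on top, in either direction, until the gear's nest has clicked home under the hatch, and let go of the knob; then raise the sprung hatch by its black bar handle to about 60 degrees open and finish holding it there with the gripper. Do not disturb the parts in the nests or the tweezers, dish and loupe on the bench.

Things in the scene. Friction and masses are not known exactly. Their poses are not given: they have to be found in the camera images.
- indexer: hand indexing table fixed to the bench: round grey base 224 mm in diameter, 30 mm high, under a clear round dust cover (208 mm in diameter, flat top 95 mm above the bench). Origin: on the dial's vertical axis at bench level, z up; its -x axis points from the dial's axis to the hatch. A steel spring plunger, 3 to 29 mm above the bench, juts from the base at +x to 140 mm from the axis.
- dial (a joint): turn of the dial about its vertical axis, rad, 0 at the start, positive anticlockwise seen from above, free for a full turn either way. A spring detent holds it at every 60 degrees (1.047 rad): let go more than about 10 degrees past half-way it goes on to the next stop by itself, short of half-way it falls back. Turning takes up to about 0.3 N m. At every stop one nest is under the hatch.
- knob_grip (a point): middle of the black bar knob on the dial's axis above the cover, 128 mm above the bench; its x axis runs along the bar, z up. The bar is 50 mm long, 14 mm thick, 111 to 143 mm above the bench, over a round 32 mm collar, and turns with the dial. At the start it points to the hatch. Pinch it from above across its 14 mm thickness.
- hatch (a joint): opening angle of the sprung hatch, rad: 0 shut (flat on the cover), growing as its outer edge rises, stop at 1.4. A spring and its weight shut it when it is let go; holding it open by the handle takes about 3 to 4 N.
- hatch_handle (a point): middle of the black round bar handle of the hatch: 12 mm in diameter, 60 mm clear between two steel arms, parallel to the hinge, moving with the hatch. Shut, it is 133 mm from the dial's axis, 135 mm above the bench and 38 mm above the panel. Always 111 mm from the hinge line. Pinched from above by an upright gripper, the round bar turns between the fingers as the hatch rises.
- hatch_hinge (a point): middle of the hatch's fixed hinge line, 28 mm from the dial's axis towards the hatch, 99 mm above the bench; the hinge line runs along the y axis of indexer. The clear hatch panel, 74 mm wide, with a bright steel edge strip, reaches 87 mm from the hinge to its outer edge.
- hatch_place (a point): fixed point under the hatch: floor centre of the nest that is at the hatch, 62 mm from the dial's axis, 42 mm above the bench (the face of the dial). Six bright ring nests (53 mm inside, 6 mm high) stand on the dark dial at 60 degree steps, all 62 mm from its axis.
- sample_gear: toothed steel spur gear, flat, 49 mm in diameter, 12 mm thick, with a bore, lying in one of the nests one or two 60 degree steps to either side of the hatch; origin at the centre of its underside
- turned_part_1: brass-coloured turned part, 32 mm in diameter, 34 mm high, standing in another nest; origin at the centre of its underside
- turned_part_2: plain light steel bush, 38 mm in diameter, 22 mm high, standing in another nest; origin at the centre of its underside
- turned_part_3: grey stepped turned flange, 48 mm in diameter, 24 mm high, standing in another nest; origin at the centre of its underside
- tweezers: steel tweezers, 14 x 118 x 10 mm, lying on the bench to the right of the indexing table; origin at the centre of the underside
- sample_dish: round shallow dish with chips, 74 mm in diameter, 16 mm high, on the bench to the right of the indexing table; origin at the centre of the underside
- loupe: black loupe, 35 mm in diameter, 30 mm high, on the bench to the right of the indexing table and behind the dish; origin at the centre of the underside

How it is judged:
On the way:
1. with the hatch shut, the gear's nest is home under the hatch, the dial at rest and the knob let go (horizontal distance between sample_gear and hatch_place below 0.007 m and z of sample_gear in the frame of indexer between 0.038 and 0.047 m and velocity of joint dial between -0.1 and 0.1 rad/s and value of joint hatch below 0.05 rad and contact force between the fingers and dial below 0.1 N), for 0.2 s.
At the end, for the whole second after the job is handed in: The gear lies in its nest at the hatch (within 7 mm of the point under the hatch), the dial is at rest, and the hatch is held still by the gripper's fingers between 52 and 68 degrees open, with no loose thing propping it (horizontal distance between sample_gear and hatch_place below 0.007 m and z of sample_gear in the frame of indexer between 0.038 and 0.047 m and velocity of joint dial between -0.1 and 0.1 rad/s and value of joint hatch between 0.907571 and 1.18682 rad and velocity of joint hatch between -0.08 and 0.08 rad/s and contact force between the fingers and hatch above 0.5 N and contact force between hatch and sample_gear below 0.05 N and contact force between hatch and turned_part_1 below 0.05 N and contact force between hatch and turned_part_2 below 0.05 N and contact force between hatch and turned_part_3 below 0.05 N and contact force between hatch and tweezers below 0.05 N and contact force between hatch and sample_dish below 0.05 N and contact force between hatch and loupe below 0.05 N); the arm keeps its last pose, push and grip.
It fails at once if the hatch is open (more than 6 degrees) while the gear is not under it (value of joint hatch above 0.105 rad and horizontal distance between sample_gear and hatch_place above 0.012 m).
It fails at once if a part in the nests is tipped or leaves its nest (angle between any of sample_gear, turned_part_1, turned_part_2, turned_part_3's own z axis and vertical above 0.3 rad or z of any of sample_gear, turned_part_1, turned_part_2, turned_part_3 in the frame of indexer above 0.055 m).
It fails at once if the tweezers, dish or loupe on the bench are disturbed (more than 20 mm) (distance of any of tweezers, sample_dish, loupe from where it was at the start of the episode above 0.02 m).
It also fails if it takes over 51 s, if anything falls off the work surface, if the arm or the gripper's body presses on something with over 40 N, if the wrist force passes 120 N, or if a joint passes its speed limit or range.

## Working session

There is one attempt and no reset: what is moved stays moved. The work goes in short steps, each a Python script; the robot and the scene stay as the last script left them, time stands still between calls to the robot, and variables do not carry over. Pictures are saved under pics/ and viewed, at most 10 in all, crops included, and the job is handed in when it is done.

```bash
mkdir -p pics; ls
python3 - <<'E'
from station import env, effector, solver, viewer, workorder, search_frame, tip_of
import cv2,numpy as np
for c in ("scene","side"):
    p,d=viewer.read_camera(c); cv2.imwrite(f"pics/{c}0.png",p[:,:,::-1])
    i=viewer.camera_info(c); print(c,i["eye"],np.round(i["rotation"],3).tolist(),np.round(i["intrinsics"],1).tolist())
    for n in ["indexer","knob_grip","hatch_handle","hatch_hinge","hatch_place","sample_gear","turned_part_1","turned_part_2","turned_part_3","tweezers","sample_dish","loupe"]:
        r=tip_of(c,n); print(n,[(np.round(x["at"],4).tolist(),round(x["score"],2)) for x in r[:3]])
print(env.sense()["t"])
E
```

```text
pics
scene [-0.08996651 -0.55736449  0.62956875] [[0.493, 0.533, -0.687], [-0.87, 0.285, -0.403], [-0.019, 0.797, 0.604]] [[491.5, 0.0, 281.5], [0.0, 491.5, 208.9], [0.0, 0.0, 1.0]]
indexer [([0.5069, -0.0749, -0.0031], 0.83), ([0.4867, -0.1349, 0.044], 0.2)]
knob_grip [([0.5031, -0.0737, 0.1302], 0.73)]
hatch_handle [([0.4712, -0.2087, 0.1338], 0.92)]
hatch_hinge [([0.4963, -0.1026, 0.099], 0.87)]
hatch_place [([0.4842, -0.1348, 0.0447], 0.62), ([0.5296, -0.4034, -0.0013], 0.5)]
sample_gear []
turned_part_1 [([0.5014, -0.0763, -0.0021], 0.67), ([0.5754, -0.3449, 0.0028], 0.36)]
turned_part_2 [([0.5014, -0.0763, -0.0021], 0.67), ([0.5754, -0.3449, 0.0028], 0.36)]
turned_part_3 [([0.5014, -0.0763, -0.0021], 0.67), ([0.5754, -0.3449, 0.0028], 0.36)]
tweezers [([0.46, -0.4027, 0.0004], 0.68)]
sample_dish [([0.5288, -0.4045, 0.0007], 0.78)]
loupe [([0.5744, -0.3452, 0.0032], 0.76)]
side [-0.0174463  -1.05216815  0.56912885] [[0.841, 0.229, -0.489], [-0.54, 0.345, -0.768], [-0.007, 0.91, 0.414]] [[524.1, 0.0, 276.0], [0.0, 524.1, 209.4], [0.0, 0.0, 1.0]]
indexer [([0.4994, -0.0733, 0.0002], 0.73), ([0.4688, -0.207, 0.1323], 0.48)]
knob_grip [([0.5025, -0.0712, 0.1279], 0.71)]
hatch_handle [([0.473, -0.2083, 0.1343], 0.71)]
hatch_hinge [([0.4998, -0.1036, 0.0946], 0.83), ([0.5199, -0.4038, 0.0023], 0.35)]
hatch_place [([0.4859, -0.1409, 0.0411], 0.96)]
sample_gear []
turned_part_1 []
turned_part_2 []
turned_part_3 []
tweezers [([0.4641, -0.3997, -0.0013], 0.64)]
sample_dish [([0.5245, -0.4019, -0.0014], 0.56)]
loupe [([0.5768, -0.3501, -0.0004], 0.82)]
1.3
```

View pics/scene0.png

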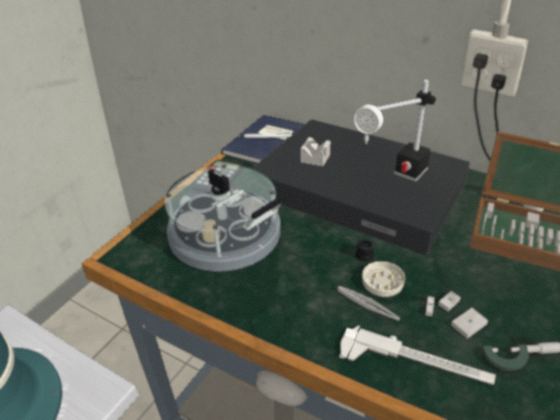

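View pics/side0.png

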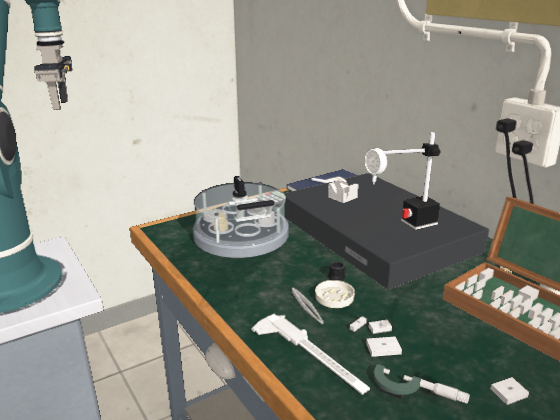

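The indexer is at about (200,215) in scene, its hatch pointing to the right front with the handle at (265,212), and a brass part is visible at (210,235). The side view agrees, with the knob at (238,187). The gear isn't clear in either, so I'll look from above with the wrist camera.

```bash
cat > h.py <<'E'
from station import env, effector, solver, viewer, workorder, search_frame, tip_of
import cv2,numpy as np
def down(a): # tool x at heading a, z down
    c,s=np.cos(a),np.sin(a); return np.array([[c,s,0],[s,-c,0],[0,0,-1.]])
def wcam():
    s=env.sense(); i=viewer.camera_info("wrist"); p,d=viewer.read_camera("wrist")
    T=np.eye(4);T[:3,:3]=s["tcp_rot"];T[:3,3]=s["ee_pos"]
    return p,d,T@np.array(i["T_tool_cam"]),i
def ray(C,i,uv,z):
    x=cv2.undistortPoints(np.array(uv,float).reshape(-1,1,2),np.array(i["intrinsics"]),np.array(i["dist_coeffs"])).reshape(-1,2)
    D=np.c_[x[:,0],-x[:,1],-np.ones(len(x))]@C[:3,:3].T
    return C[:3,3]+D*((z-C[2,3])/D[:,2])[:,None]
E
python3 - <<'E'
from h import *
s=env.sense();print(np.round(s["tcp_rot"],2).tolist());print(np.round(viewer.camera_info("wrist")["T_tool_cam"],3).tolist())
H=np.arctan2(-.1355,-.031)
for k in range(-6,7):
    a=H+k*np.pi/6
    q=solver.inverse_kinematics([.503,-.073,.11],down(a)); print(k,round(a,2),None if q is None else np.round(q,2).tolist())
E
```

```text
[[-0.91, 0.41, 0.0], [0.41, 0.91, 0.0], [-0.0, 0.0, -1.0]]
[[-0.0, 0.97, 0.243, 0.066], [1.0, 0.0, -0.0, 0.0], [-0.0, 0.243, -0.97, -0.17], [0.0, 0.0, 0.0, 1.0]]
-6 -4.94 [-0.43, 0.42, 0.62, 2.06, -0.35, 0.76, 0.19]
-5 -4.41 [-0.37, 0.41, 0.55, 2.06, -0.31, 0.75, 0.67]
-4 -3.89 [-0.33, 0.4, 0.5, 2.06, -0.28, 0.75, 1.16]
-3 -3.37 [-0.27, 0.39, 0.43, 2.06, -0.24, 0.74, 1.65]
-2 -2.84 [-0.22, 0.38, 0.36, 2.05, -0.2, 0.74, 2.13]
-1 -2.32 [-0.09, 0.37, 0.2, 2.04, -0.11, 0.73, 2.57]
0 -1.8 [1.02, 0.86, -1.33, 1.98, 0.95, 1.13, 2.19]
1 -1.27 [-0.87, 0.82, 1.35, 2.08, -0.94, 1.07, -1.88]
2 -0.75 [-0.87, 0.82, 1.35, 2.08, -0.94, 1.07, -1.36]
3 -0.22 [-0.69, 0.55, 0.99, 2.08, -0.62, 0.85, -1.13]
4 0.3 [-0.53, 0.45, 0.76, 2.07, -0.44, 0.78, -0.78]
5 0.82 [-0.48, 0.44, 0.69, 2.07, -0.39, 0.77, -0.3]
6 1.35 [-0.43, 0.42, 0.62, 2.06, -0.35, 0.76, 0.19]
```

Run:
```python
from h import *
a=1.345
for k,(dx,dy,z) in enumerate([(0.0,0.0,.30),(0.03,-0.07,.28)]):
    env.reach([.503+dx,-.06+dy,z],down(a)); env.pause(.3)
    p,d,C,i=wcam(); np.savez(f"w{k}.npz",p=p,d=d,C=C,K=i["intrinsics"],D=i["dist_coeffs"])
    cv2.imwrite(f"pics/w{k}.png",p[:,:,::-1])
    for n in ["indexer","knob_grip","hatch_handle","hatch_hinge","hatch_place","sample_gear","turned_part_1"]:
        r=tip_of("wrist",n); print(n,[(np.round(x["at"],4).tolist(),round(x["score"],2)) for x in r[:3]])
print(env.sense()["t"])
```

```text
indexer [([0.5036, -0.0734, -0.001], 0.64)]
knob_grip [([0.4618, -0.3988, -0.0004], 0.2)]
hatch_handle []
hatch_hinge [([0.498, -0.1062, 0.0965], 0.94)]
hatch_place []
sample_gear []
turned_part_1 []
indexer [([0.5041, -0.073, -0.0015], 0.66)]
knob_grip [([0.5057, -0.0729, 0.1299], 0.95)]
hatch_handle [([0.4698, -0.2064, 0.1373], 0.86)]
hatch_hinge [([0.4952, -0.1026, 0.0957], 0.75)]
hatch_place []
sample_gear []
turned_part_1 []
5.5833
```

View pics/w0.png

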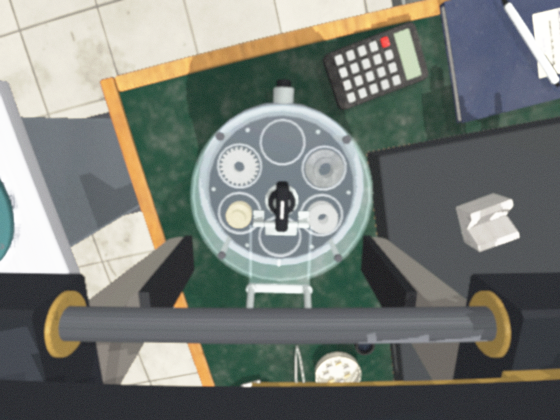

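View pics/w1.png

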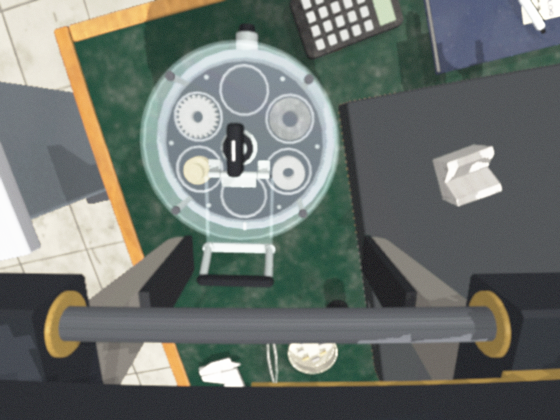

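The gear is at (240,165) in w0 and (198,117) in w1. That is upper left, two steps from the hatch at the bottom, so turning anticlockwise by 120° brings it home. The knob is at (235,148) and the handle at (235,281) in w1. I'll refine both from the depth data in the two views.

Run:
```python
from h import *
for k in (0,1):
    w=np.load(f"w{k}.npz"); d=w["d"];C=w["C"]
    v,u=np.mgrid[:420,:560]; x=cv2.undistortPoints(np.c_[u.ravel(),v.ravel()].astype(float).reshape(-1,1,2),w["K"],w["D"]).reshape(-1,2)
    dd=d.ravel(); P=np.c_[x[:,0]*dd,-x[:,1]*dd,-dd]@C[:3,:3].T+C[:3,3]
    P=P[(dd>0)]
    for nm,c,r in (("knob",(.503,-.073),.035),("handle",(.471,-.207),.045)):
        Q=P[(np.hypot(P[:,0]-c[0],P[:,1]-c[1])<r)&(P[:,2]>.12)&(P[:,2]<.16)]
        if len(Q)<10: print(nm,len(Q));continue
        (cx,cy),wh,an=cv2.minAreaRect((Q[:,:2]*1000).astype(np.float32))
        b=np.linalg.svd(Q[:,:2]-Q[:,:2].mean(0))[2][0]
        print(k,nm,len(Q),np.round(Q.mean(0),4),"top",np.round(np.percentile(Q[:,2],[5,50,95]),4),"rect",cx,cy,wh,"axis deg",np.degrees(np.arctan2(b[1],b[0])))
```

```text
0 knob 673 [ 0.5061 -0.0744  0.1413] top [0.1358 0.1422 0.1438] rect 505.7320861816406 -76.11299896240234 (48.81840133666992, 13.903803825378418) axis deg -104.49933969286684
0 handle 41 [ 0.4701 -0.193   0.1221] top [0.1202 0.1217 0.1251] rect 475.7664794921875 -194.23611450195312 (4.047276496887207, 74.70071411132812) axis deg -13.76816344869586
1 knob 904 [ 0.5069 -0.0764  0.1406] top [0.1256 0.1421 0.1437] rect 505.81817626953125 -76.853759765625 (50.26340103149414, 14.139606475830078) axis deg -104.16384786323285
1 handle 1074 [ 0.4738 -0.2031  0.1367] top [0.1238 0.1389 0.1412] rect 473.0619201660156 -201.95541381835938 (19.71875, 79.23648071289062) axis deg -14.345041808692027
```

Run:
```python
from h import *
a=np.radians(75.7); c=np.array([.505,-.0755])
def f(l): s=env.sense(); print(l,round(s["t"],2),np.round(s["ee_pos"],4),np.round(s["wrist_force"],1),np.round(s["moment"],2),round(s["gripper_width"],4),round(s["grasp_force"],1),round(s["joint_positions"][6],2))
env.reach([*c,.19],down(a)); f("above")
env.movel([*c,.111],rate=.08); f("down")
effector.grasp(15); f("grip")
for k in range(1,9):
    env.reach([*c,.111],down(a+k*np.radians(15))); f(k)
```

```text
above 6.1 [ 0.5059 -0.0762  0.1908] [-0.4 -0.8  0.1] [-0.05  0.06 -0.04] 0.0921 0.0 0.07
down 7.23 [ 0.5054 -0.0756  0.1114] [-0.   0.9 -0.7] [-0.08  0.09  0.05] 0.0918 0.0 0.18
grip 8.22 [ 0.5043 -0.0753  0.1109] [-2.5  1.1  2.1] [0.13 0.71 0.04] 0.0293 15.0 0.18
1 8.54 [ 0.5041 -0.075   0.1106] [-3.6  3.4  0.9] [ 0.5   0.83 -0.02] 0.0298 15.0 0.39
2 8.87 [ 0.5037 -0.0751  0.1104] [-5.3  2.8 -1. ] [ 0.56  1.16 -0.03] 0.0299 15.0 0.62
3 9.2 [ 0.504  -0.076   0.1104] [-4.8  0.1 -3.6] [-0.14  1.1   0.03] 0.0301 15.2 0.84
4 9.53 [ 0.5039 -0.0762  0.1104] [-5.5 -1.1 -4.1] [-0.3   1.16  0.17] 0.0298 15.2 1.07
5 9.87 [ 0.504  -0.0763  0.1104] [-4.7 -0.9 -4.7] [-0.41  1.13  0.24] 0.0301 15.2 1.3
6 10.2 [ 0.5042 -0.0764  0.1105] [-3.9 -2.4 -5.2] [-0.53  1.09  0.21] 0.0302 15.1 1.53
7 10.53 [ 0.5042 -0.0763  0.1104] [-5.5 -2.3 -4.1] [-0.42  1.07  0.04] 0.03 15.7 1.76
8 10.87 [ 0.5042 -0.0763  0.1105] [-4.  -1.9 -3.8] [-0.47  1.09  0.18] 0.03 15.2 1.99
```

Opening is 30 mm, not 14 mm: the fingertips caught the 32 mm collar. I'll release, rise and look.

Run:
```python
from h import *
effector.release(); s=env.sense(); p=s["ee_pos"]
env.movel([p[0],p[1],.2],rate=.15)
env.reach([.533,-.13,.28],down(np.radians(75.7))); env.pause(.3)
p,d,C,i=wcam(); np.savez("w2.npz",p=p,d=d,C=C,K=i["intrinsics"],D=i["dist_coeffs"])
cv2.imwrite("pics/w2.png",p[:,:,::-1]); print(env.sense()["t"])
```

```text
14.6333
```

View pics/w2.png

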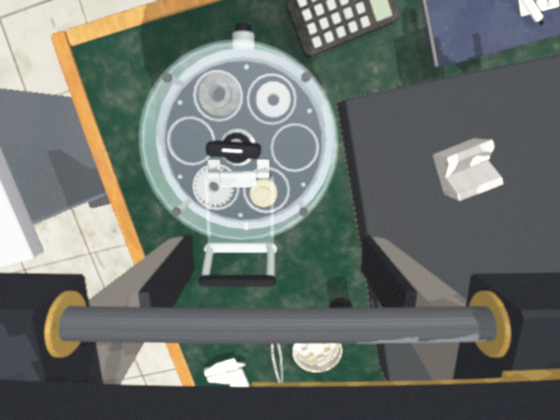

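The dial has stopped about half-way, with the gear at (214,187) and the bar roughly horizontal at (233,150). I'll measure the bar angle, grip the bar higher and finish the turn.

Run:
```python
from h import *
w=np.load("w2.npz"); d=w["d"];C=w["C"]
v,u=np.mgrid[:420,:560]; x=cv2.undistortPoints(np.c_[u.ravel(),v.ravel()].astype(float).reshape(-1,1,2),w["K"],w["D"]).reshape(-1,2)
dd=d.ravel(); P=np.c_[x[:,0]*dd,-x[:,1]*dd,-dd]@C[:3,:3].T+C[:3,3]
Q=P[(dd>0)&(np.hypot(P[:,0]-.505,P[:,1]+.0755)<.035)&(P[:,2]>.135)&(P[:,2]<.16)]
b=np.linalg.svd(Q[:,:2]-Q[:,:2].mean(0))[2][0]; ang=np.degrees(np.arctan2(b[1],b[0]))%180
(cx,cy),wh,_=cv2.minAreaRect((Q[:,:2]*1000).astype(np.float32)); print(ang,cx,cy,wh,len(Q))
a0=75.7; h=np.radians(ang); c=np.array([.5047,-.0755])
def f(l): s=env.sense(); print(l,round(s["t"],2),np.round(s["ee_pos"],4),np.round(s["wrist_force"],1),np.round(s["moment"],2),round(s["gripper_width"],4),round(s["grasp_force"],1),round(s["joint_positions"][6],2))
if not(140<ang<180): raise SystemExit
env.reach([*c,.19],down(h)); f("above")
env.movel([*c,.120],rate=.08); f("down")
effector.grasp(20); f("grip")
if env.sense()["gripper_width"]>.02: raise SystemExit
T=np.radians(a0+120)
for t in np.linspace(h,T,4)[1:]:
    env.reach([*c,.120],down(t)); f(np.degrees(t))
```

```text
161.90205820246166 505.90667724609375 -76.85580444335938 (14.168850898742676, 49.346839904785156) 820
above 15.87 [ 0.505  -0.0757  0.1903] [1.  0.1 0.4] [-0.01 -0.04  0.  ] 0.0918 0.0 1.41
down 16.89 [ 0.5051 -0.0756  0.1204] [ 0.4  0.  -0.9] [ 0.02  0.04 -0.02] 0.0916 0.0 1.44
grip 18.05 [ 0.5044 -0.0765  0.12  ] [-1.6 -2.9  0.3] [-0.85  0.34  0.02] 0.014 20.0 1.44
173.16803880164113 18.34 [ 0.5043 -0.0764  0.12  ] [-2.4 -5.1  1.4] [-1.02  0.48  0.15] 0.014 20.0 1.61
184.43401940082055 18.63 [ 0.5043 -0.0763  0.12  ] [-1.4 -4.7  1. ] [-1.07  0.48  0.32] 0.0137 20.0 1.79
195.7 18.93 [ 0.5044 -0.0763  0.12  ] [-2.2 -4.6  2.3] [-1.    0.47  0.09] 0.0137 20.0 1.97
```

Bar properly gripped (14 mm) and turned to the stop. Release, check, and re-measure the handle.

Run:
```python
from h import *
effector.release(); env.pause(.4); s=env.sense(); p=s["ee_pos"]
env.movel([p[0],p[1],.2],rate=.15)
env.reach([.51,-.17,.30],down(np.radians(75.7))); env.pause(.3)
p,d,C,i=wcam(); cv2.imwrite("pics/w3.png",p[:,:,::-1]); print(env.sense()["t"])
v,u=np.mgrid[:420,:560]; x=cv2.undistortPoints(np.c_[u.ravel(),v.ravel()].astype(float).reshape(-1,1,2),np.array(i["intrinsics"]),np.array(i["dist_coeffs"])).reshape(-1,2)
dd=d.ravel(); P=np.c_[x[:,0]*dd,-x[:,1]*dd,-dd]@C[:3,:3].T+C[:3,3]
for c,r,z in (((.505,-.0755),.035,.136),((.472,-.207),.045,.130)):
    Q=P[(dd>0)&(np.hypot(P[:,0]-c[0],P[:,1]-c[1])<r)&(P[:,2]>z)&(P[:,2]<.16)]
    b=np.linalg.svd(Q[:,:2]-Q[:,:2].mean(0))[2][0]
    print(len(Q),Q.mean(0),cv2.minAreaRect((Q[:,:2]*1000).astype(np.float32))[:2],np.degrees(np.arctan2(b[1],b[0]))%180,Q[:,2].max())
for n in ("hatch_handle","knob_grip"):print([(x["at"],x["score"]) for x in tip_of("wrist",n)])
```

```text
23.1917
770 [ 0.50618523 -0.07715963  0.14207727] ((505.54901123046875, -77.18765258789062), (49.45254135131836, 14.2421293258667)) 15.194541869180938 0.14517796583939985
836 [ 0.47311944 -0.20409521  0.13880354] ((472.6820983886719, -203.4549102783203), (13.38719654083252, 79.09720611572266)) 165.65567537193232 0.142584490699309
[([0.4697, -0.2045, 0.1366], 0.87)]
[([0.5082, -0.0718, 0.127], 0.73), ([0.5771, -0.3461, -0.0006], 0.59)]
```

View pics/w3.png

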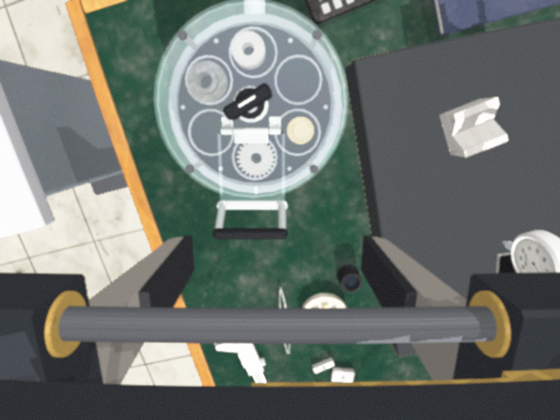

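The gear now sits under the hatch at (257,158), with the bar 119.6° from its start. The handle is at (250,233), measured at about (0.4725, -0.2045, 0.135). Next I'll pinch it and raise it along the arc.

Run:
```python
from h import *
u=np.array([np.cos(np.radians(-104.3)),np.sin(np.radians(-104.3)),0]); Z=np.array([0,0,1.])
R=down(np.radians(165.7)); off=.017
hinge=np.array([.505,-.0758,.099])+.028*u
g=lambda t:hinge+.111*(np.cos(t+np.arcsin(36/111))*u+np.sin(t+np.arcsin(36/111))*Z)-off*Z
def f(l): s=env.sense(); print(l,round(s["t"],2),np.round(s["ee_pos"],4),np.round(s["wrist_force"],1),np.round(s["moment"],2),round(s["gripper_width"],4),round(s["grasp_force"],1))
print(g(0),g(1.047))
env.reach(g(0)+.08*Z,R); f("above")
assert solver.inverse_kinematics(g(1.047),R) is not None
env.movel(g(0),rate=.08); f("down")
effector.grasp(20); f("grip")
s=env.sense()
if not .009<s["gripper_width"]<.016: raise SystemExit
for t in np.linspace(0,1.06,11)[1:]:
    env.movel(g(t),rate=.06); f(round(np.degrees(t)))
    if np.linalg.norm(env.sense()["wrist_force"])>35: print("force stop");break
env.pause(.3); f("end")
for c in("side","scene"):
    p,_=viewer.read_camera(c); cv2.imwrite(f"pics/{c}4.png",cv2.resize(p[100:300,120:360],None,fx=2.5,fy=2.5)[:,:,::-1])
    print(c,[(x["at"],x["score"]) for x in tip_of(c,"hatch_handle")])
```

```text
[ 0.47214913 -0.20467909  0.118     ] [ 0.49281193 -0.1236157   0.19092845]
above 24.75 [ 0.4724 -0.2047  0.1982] [0.5 0.4 0.2] [ 0.02 -0.03  0.01] 0.0922 0.0
down 25.9 [ 0.4726 -0.2049  0.1185] [ 0.3 -0.2  0.7] [-0.01  0.01 -0.05] 0.0921 0.0
grip 27.09 [ 0.472  -0.2055  0.118 ] [-1.1 -3.1 -0.2] [-0.73  0.14 -0.03] 0.0111 20.0
6 27.44 [ 0.473  -0.2013  0.1292] [-2.  -5.6 -2.4] [-1.27  0.25  0.04] 0.0112 20.0
12 27.79 [ 0.4743 -0.1963  0.1397] [-0.6 -5.7 -0.7] [-1.31  0.35 -0.03] 0.0111 20.0
18 28.14 [ 0.4759 -0.1903  0.1495] [-1.6 -6.8  0.1] [-1.55  0.49 -0.09] 0.0113 20.0
24 28.49 [ 0.4776 -0.1835  0.1587] [-2.4 -8.   3.5] [-1.81  0.66 -0.09] 0.0111 20.0
30 28.84 [ 0.4796 -0.1758  0.1671] [-3.5 -9.1  5.6] [-2.08  0.86  0.01] 0.0111 20.0
36 29.19 [ 0.4818 -0.1674  0.1747] [-5.5 -8.8  7.1] [-2.34  1.17  0.02] 0.0112 20.0
43 29.54 [ 0.4845 -0.1576  0.1813] [-5.2 -9.8 10. ] [-2.22  1.24  0.04] 0.0112 20.0
49 29.89 [ 0.4873 -0.1466  0.1864] [-5.1 -8.3 10.7] [-1.84  1.19  0.01] 0.011 20.0
55 30.24 [ 0.4903 -0.135   0.1901] [-5.5 -6.4  9.6] [-1.44  0.99  0.05] 0.0111 20.0
61 30.59 [ 0.4932 -0.1231  0.1925] [-2.5 -4.8  6.4] [-1.12  0.66  0.05] 0.0112 20.0
end 30.89 [ 0.4932 -0.1233  0.1924] [-3.5 -4.8  7.6] [-1.08  0.7  -0.01] 0.0112 20.0
side [([0.4903, -0.1249, 0.2089], 0.93)]
scene [([0.4909, -0.1244, 0.2053], 0.62)]
```

View pics/side4.png

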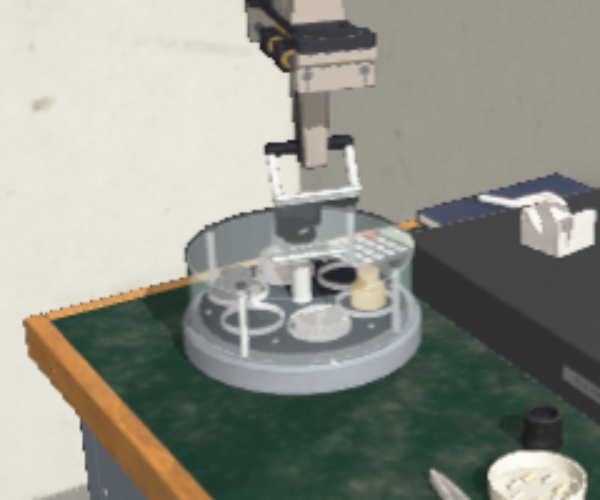

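The crop shows the hatch raised to about 60° with the handle between the fingers (310,150), and the gear in its nest at the hatch (318,322). Handing in.

```bash
python3 -c "
from station import workorder
print(workorder.finish_job())"
```

```text
the job is handed in; nothing more can be done
None
```

The job is handed in, but no verdict came back. In the last pictures the gear was in its nest under the hatch, after a 120° anticlockwise turn that needed a second grip. The gripper was holding the hatch at about 60° open.

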